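# Pin down a hood fan module's cover with a push rivet

## Task

The louvred cover of the fan module on the counter is ready to be fastened: take the black push rivet from the parts strip and put it into the hole at the cover's near edge until its head lies on the cover, with its center pin still standing up. Then press the center pin down flush with the head, so that the rivet spreads and holds the cover down on its seal. Press firmly but with care, as the cover cracks if it has to bear more than 20 N, and leave the white rivets, the screwdriver and the mug alone.

Things in the scene. Friction and masses are not known exactly. Their poses are not given: they have to be found in the camera images.
- fan_module: Hood fan module on the counter: aluminium box 220 (x) x 260 (y) mm, rim 112 mm up, white louvred plastic cover. Origin on the counter under its centre; x points from the near edge (rivet hole, robot's side) to the far one. A round outlet sticks out 44 mm at +y, a terminal box 26 mm at -y. Its soft feet give by anything from 0 to 10 mm under a firm push, which cannot be told beforehand.
- hole_mouth (a point): Centre of the rivet hole at the cover's upper face, 85 mm to -x of the box's centre. Hole 11 mm wide through the 3 mm cover; under it (5 mm gap while the cover stands up) the 3 mm rim has a 12 mm hole in line with it, free space below. z up out of the hole, 0.026 rad off vertical while the cover stands up. The cover must not bear more than 20 N.
- cover (a joint): Angle by which the cover is pushed down about its far edge, where tabs hold it, rad: 0 = standing up on its foam seal, 5 mm high at the hole; 0.026 = down on the rim. The seal takes about 5 N at the hole to close and lifts the cover again when let go; a set rivet keeps it within about 1.5 mm of the rim.
- rivet_center (a point): Black push rivet, upright in one of the strip's holes. Point on its axis at the underside of its head, z up the axis. Above: the head, 22 mm across, 5 mm thick, and the grey center pin, 8 mm proud of the head: a cap 11 mm across, 5 mm thick (8 to 13 mm above the point), where it can be gripped. Below: a split shank 9 mm across with a narrowed nose, 16 mm long.
- pin (a joint): How far the center pin is pushed into the black rivet, m: 0 = standing 8 mm proud, 0.008 = flush with the top of the head. It takes about 12 N to move and stays where it is left. Pushing it spreads the shank's legs, by up to 3.5 mm each side when flush, so that the rivet no longer passes a hole.
- strip: Blue plastic parts strip, fixed, 44 (x) x 150 (y) x 26 mm high, origin under its centre. Three upright holes along its y, 46 mm apart, hold three rivets whose heads lie on its top face.
- white_rivet0: A shorter white rivet in the strip, head 18 mm across, 10 mm above the strip: leave alone. Origin at the underside of its head.
- white_rivet1: The other short white rivet, alike.
- screwdriver: Screwdriver lying on the counter beside the strip, on the robot's side of it: leave alone. Origin under its middle.
- mug: White mug, 80 mm across, 90 mm high, standing beyond the work: leave alone. Origin under its centre.

How it is judged:
By the outcome, as a careful person would: the job done as asked, in the order asked, and still so for the second after the job is handed in, with the robot touching nothing.
It also fails if it takes over 53 s, if anything falls off the work surface, if the arm or the gripper's body presses on something with over 40 N, if the wrist force passes 120 N, or if a joint passes its speed limit or range.

## Robot

A 7-joint arm with a two-finger parallel gripper is mounted at the origin on the work surface. World frame = base frame: x ahead of the robot, y to its left, z up, the work surface at z = 0. Lengths are in m, angles in rad, forces in N, time in s.
With the tool pointing down it reaches from about 0.425 to 0.825 m from the base axis. Payload 3.6 kg.
Tool frame: the origin (TCP) lies on the centre line of the jaws, within the pads' length; the fingertips stand 19 mm ahead of it and the grasp point (between the pads) is the TCP; z points along the fingers, y is the direction in which the jaws open and shut (so a half turn about z gives the same grasp; the last joint's range is limited). The gripper opens to 93 mm and grips with 3 to 60 N. Pads are 15 mm wide; open, the fingers measure 128 mm over their backs; the gripper's body (75 mm by 188 mm) begins 65 mm behind the grasp point.
Start: joints at [-1.155, 0.615, -0.013, 1.423, 0.008, 1.103, -0.04], TCP at [0.278, 0.588, 0.238] pointing down, gripper open.
Joint ranges: [-3.12, 3.12], [-0.3, 2.06], [-1.34, 1.32], [0.26, 2.42], [-1.36, 4.5], [0.01, 1.98], [-2.84, 2.84]. Speed limits (rad/s): [2.79, 2.79, 3.14, 3.14, 3.14, 3.14, 3.14].

## Interface

Orientations are given as a unit quaternion [x, y, z, w].
In Python, from station import r gives the robot as it stands. The module is installed in compiled form; this text tells all that it offers.
- The arm moves only by the shell command python3 -m pendant 'ROWS'. ROWS is a JSON object of lists of equal length, an entry for each row: "slide": the shift along the tool's x, y, z in m, a list of three; "turn": the turn about the tool's z in degrees; "grip": the finger opening in m, from 0 to 0.093. In form: {"slide": [[tx, ty, tz], ...], "turn": [turn, ...], "grip": [grip, ...]}. A call has 1 to 12 rows; each row shifts and turns the commanded pose from where the row before left it, along the tool's axes as they then stand; what a row does not reach is not made up. A row lasts 1/12 s, in which the tool goes at most 41.7 mm and 7.16 degrees, less where a joint would pass 70% of its speed; a pose out of reach is approached as far as the arm can. A call with a gripper value outside its range is refused whole. The fingers move at their own pace and stop on an object; the grip force is fixed at half the most. Time passes only in rows, so rows that do not move let the fingers close. It gives the time, the measured TCP pose, the force and the opening at its end, in the units of the state.
- r.get_state(): the state, without advancing time (a new reading comes with each control period).
- r.get_image(name): name is "scene" or "top" or "wrist"; returns (picture, depth): 400x640x3 uint8, red, green, blue; 400x640 float32, m along the optical axis (not along the pixel's ray), 0 where there is no reading.
- r.camera_params(name): a dict with "fx", "fy", "cx", "cy" (pixels), "dist" ([k1, k2, p1, p2, k3] as OpenCV has them; the pictures are not rectified), "T" (4x4, takes a point from camera to world coordinates). Camera axes: x right, y down, z forward; pixel columns grow to the right and rows downward; lengths in m; the calibration is good to about 2 mm. A picture is of the moment at which its call begins: read the wrist's pose just before it. camera_params takes no time and is no camera call; for the wrist camera it gives the pose at the moment of the call.
- r.finish_job(): hands the job in, once; it reports no verdict.
The state is a dict: "clock": time; "q": joint angles; "qvel": joint speeds; "joint_torque": joint torques, N m; "tcp_pos": TCP position; "eef_rot": TCP orientation; "force": force on the tool from outside, world axes, zero at the start; "ft_torque": the same for the moment, N m; "opening": finger opening in m.
Only numpy, scipy, OpenCV 4.12 (cv2) and the standard library are available. Lean on these libraries where they do the work, as an engineer would, in place of code of your own. Each camera call takes 0.05 s, during which the arm holds its last target. There are 200 camera calls.

## Working session

There is one attempt and no reset: what is moved stays moved. The work goes in short steps, Python scripts to look and compute and a shell command to move; the robot and the scene stay as the last step left them, time stands still between calls to the robot, and variables do not carry over. Pictures are saved under pics/ and viewed, about 8 in all and at most 12, crops included, and the job is handed in when it is done.

```bash
mkdir -p pics
cat > h.py <<'E'
import numpy as np, cv2
from station import r
from scipy.spatial.transform import Rotation as R
def grab(n,fn=None):
    p=r.camera_params(n); im,d=r.get_image(n)
    np.savez(''+(fn or n)+'.npz',im=im,d=d,**{k:np.array(v) for k,v in p.items()})
    if fn: cv2.imwrite('pics/'+fn+'.png',im[:,:,::-1])
    return im,d,p
def ld(fn):
    z=np.load(''+fn+'.npz'); return z['im'],z['d'],{k:z[k] for k in ('fx','fy','cx','cy','dist','T')}
def ray(p,uv):
    K=np.array([[p['fx'],0,p['cx']],[0,p['fy'],p['cy']],[0,0,1.]])
    n=cv2.undistortPoints(np.array(uv,float).reshape(-1,1,2),K,np.array(p['dist'])).reshape(-1,2)
    T=np.array(p['T']); return T[:3,3],np.c_[n,np.ones(len(n))]@T[:3,:3].T
def onz(p,uv,z):
    o,d=ray(p,uv); return o+d*((z-o[2])/d[:,2])[:,None]
def ondepth(p,uv,dep):
    o,d=ray(p,uv); return o+d*np.array(dep,float).reshape(-1,1)
def proj(p,P):
    T=np.array(p['T']); K=np.array([[p['fx'],0,p['cx']],[0,p['fy'],p['cy']],[0,0,1.]])
    Ri=T[:3,:3].T
    return cv2.projectPoints(np.array(P,float).reshape(-1,3),cv2.Rodrigues(Ri)[0],-Ri@T[:3,3],K,np.array(p['dist']))[0].reshape(-1,2)
E
python3 - <<'E'
from h import *
s=r.get_state(); print({k:np.round(v,4).tolist() for k,v in s.items()})
ims=[grab(n,n+'0') for n in('top','wrist')]
for n in('top','wrist'):
    p=r.camera_params(n);print(n,p['fx'],p['cx'],p['cy'],np.round(p['T'],3).tolist())
E
```

```text
{'clock': 0.0, 'q': [-1.1555, 0.6159, -0.0126, 1.4249, 0.0081, 1.1034, -0.0404], 'qvel': [-0.0014, 0.0007, -0.0008, 0.0, -0.0015, 0.0034, -0.0016], 'joint_torque': [-0.0002, -45.8946, 0.2094, -16.5748, -0.0611, 0.0205, 0.0002], 'tcp_pos': [0.2776, 0.5869, 0.2365], 'eef_rot': [0.2191, 0.9757, -0.0012, -0.0003], 'force': [0.5485, 0.248, 0.5425], 'ft_torque': [-0.0044, -0.022, 0.0435], 'opening': 0.0932}
top 364.33237550484716 321.3317813292657 195.78062946361885 [[-0.108, -0.972, 0.211, 0.479], [-0.994, 0.106, -0.021, 0.026], [-0.002, -0.212, -0.977, 0.865], [0.0, 0.0, 0.0, 1.0]]
wrist 323.23530668481953 320.4918241876379 197.25195523433172 [[0.427, 0.871, 0.243, 0.21], [0.904, -0.411, -0.117, 0.619], [-0.002, 0.27, -0.963, 0.383], [0.0, 0.0, 0.0, 1.0]]
```

View pics/top0.png

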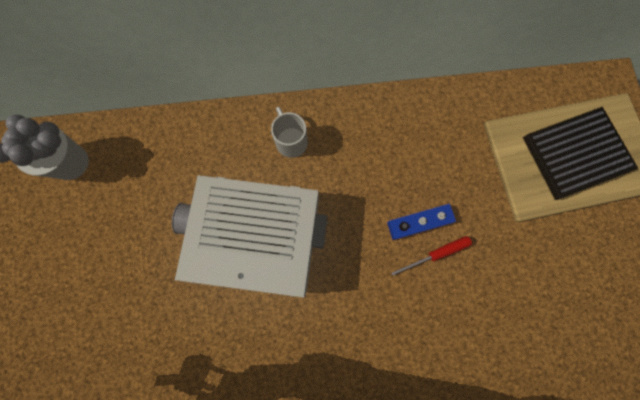

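Top view: module cover with the hole near (240,276). Strip at lower right with the black rivet at (404,226), white rivets at (422,221) and (441,216), and the screwdriver below. The mug is at (290,135).

Run:
```python
from h import *
im,d,p=ld('top0')
hsv=cv2.cvtColor(im,cv2.COLOR_RGB2HSV)
def big(m):
    c=max(cv2.findContours(m.astype(np.uint8),0,2)[0],key=cv2.contourArea); return c
b=big((hsv[:,:,0]>105)&(hsv[:,:,0]<130)&(hsv[:,:,1]>140)&(hsv[:,:,2]>60))
rc=cv2.minAreaRect(b);print('strip',rc,np.round(onz(p,cv2.boxPoints(rc),0.026),3).tolist())
print('rivet head z.031',onz(p,[[404,226]],0.035),'white',onz(p,[[422,221],[441,216]],.032))
print('depth strip',[np.round(ondepth(p,[[u,v]],d[v,u]),4).tolist() for u,v in((396,231),(404,226),(413,223),(422,221))])
# hole
sub=im[262:290,226:254].mean(2); print(sub.min(),np.median(sub))
m=sub<np.median(sub)*.75; ys,xs=np.nonzero(m); print(len(xs),xs.mean()+226,ys.mean()+262)
uv=[xs.mean()+226,ys.mean()+262]
for z in (.115,.12): print('hole',onz(p,[uv],z))
w=big((hsv[:,:,1]<60)&(hsv[:,:,2]>110)&(np.arange(640)[None]<340)&(np.arange(640)[None]>165)&(np.arange(400)[:,None]>165))
rc=cv2.minAreaRect(w);print('cover',rc,np.round(onz(p,cv2.boxPoints(rc),0.118),3).tolist())
for u,v in((215,276),(270,280),(225,270),(258,270),(285,280),(200,280),(240,190),(290,195),(205,270)): print(u,v,np.round(ondepth(p,[[u,v]],d[v,u]),4))
cv2.imwrite('pics/crops.png',np.vstack([cv2.resize(im[170:310,170:330,::-1],None,fx=4,fy=4)[-300:],cv2.resize(im[195:270,380:460,::-1],None,fx=4,fy=4).repeat(2,1)]))
```

```text
strip ((421.2589111328125, 221.4159698486328), (18.388477325439453, 64.87220764160156), 74.21924591064453) [[0.583, -0.139, 0.026], [0.608, -0.29, 0.026], [0.566, -0.294, 0.026], [0.541, -0.144, 0.026]]
rivet head z.031 [[ 0.56719495 -0.17278739  0.035     ]] white [[ 0.574478   -0.21653623  0.032     ]
 [ 0.58123125 -0.26212489  0.032     ]]
depth strip [[[0.5588, -0.155, 0.025]], [[0.5668, -0.172, 0.0383]], [[0.5727, -0.1966, 0.0266]], [[0.5741, -0.2156, 0.0352]]]
88.0 156.66666666666666
50 235.36 282.52
hole [[0.48257212 0.19989379 0.115     ]]
hole [[0.48254814 0.19873184 0.12      ]]
cover ((241.89332580566406, 233.9195098876953), (139.05735778808594, 108.44795227050781), 7.556343078613281) [[0.505, 0.337, 0.118], [0.726, 0.303, 0.118], [0.655, 0.015, 0.118], [0.44, 0.066, 0.118]]
215 276 [[0.4996 0.2389 0.1184]]
270 280 [[0.48   0.1297 0.1202]]
225 270 [[0.5093 0.2188 0.1167]]
258 270 [[0.5021 0.1524 0.1186]]
285 280 [[0.4768 0.1003 0.1171]]
200 280 [[0.4951 0.2693 0.1178]]
240 190 [[0.6948 0.1973 0.0258]]
290 195 [[0.6496 0.0749 0.1151]]
205 270 [[0.5136 0.2583 0.1186]]
```

View pics/wrist0.png

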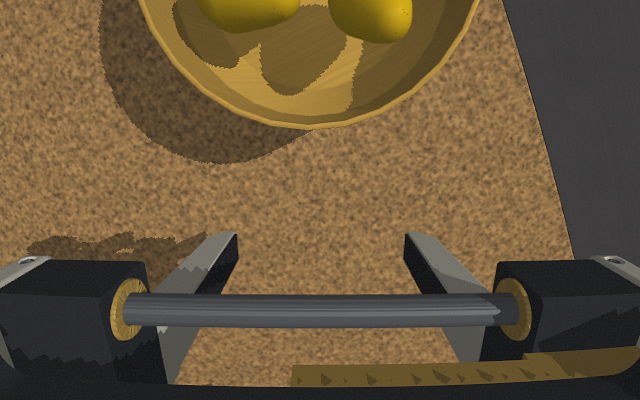

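Wrist view: the start pose is over a fruit bowl, with the fingers at (235,240) and (405,240). Next I refine the hole from the top view.

Run:
```python
from h import *
im,d,p=ld('top0')
g=im[268:284,232:248].mean(2); w=np.clip(np.median(g)*.85-g,0,None)
ys,xs=np.mgrid[268:284,232:248]; uv=[(w*xs).sum()/w.sum(),(w*ys).sum()/w.sum()]; print(uv,onz(p,[uv],.119))
s=r.get_state(); Rm=R.from_quat(s['eef_rot']).as_matrix(); t=onz(p,[uv],.119)[0]; t[2]=.238
print('tool delta',Rm.T@(t-s['tcp_pos']))
```

```text
[np.float64(240.13796654949292), np.float64(275.50576539865216)] [[0.49518319 0.18865018 0.119     ]]
tool delta [-0.36698716 -0.26712396 -0.00075698]
```

```bash
python3 -m pendant '{"slide":[[-0.03,-0.022,0],[-0.033,-0.024,0],[-0.033,-0.024,0],[-0.033,-0.024,0],[-0.033,-0.024,0],[-0.033,-0.024,0],[-0.033,-0.024,0],[-0.033,-0.024,0],[-0.033,-0.024,0],[-0.033,-0.024,0],[-0.033,-0.024,0],[-0.007,-0.005,0]],"turn":[0,0,0,0,0,0,0,0,0,0,0,0],"grip":[0.093,0.093,0.093,0.093,0.093,0.093,0.093,0.093,0.093,0.093,0.093,0.093]}'
python3 -m pendant '{"slide":[[0,0,0],[0,0,0],[0,0,0],[0,0,0],[0,0,0],[0,0,0],[0,0,0],[0,0,0],[0,0,0],[0,0,0]],"turn":[7,7,7,7,7,7,7,6,0,0],"grip":[0.03,0.03,0.03,0.03,0.03,0.03,0.03,0.03,0.03,0.03]}'
python3 - <<'E'
from h import *
s=r.get_state(); print(s['tcp_pos'],R.from_quat(s['eef_rot']).as_matrix().round(3).tolist(),s['opening'],s['force'])
grab('wrist','w1')
E
```

```text
clock: 1.1
tcp_pos: [0.499, 0.1803, 0.2375]
eef_rot: [0.225, 0.974, -0.003, 0.002]
force: [0.1, -1.0, -0.6]
opening: 0.0933
clock: 1.93
tcp_pos: [0.4951, 0.1895, 0.2373]
eef_rot: [0.644, 0.765, -0.0, -0.0]
force: [0.4, 0.0, -0.4]
opening: 0.0319
[0.49512005 0.18947482 0.23729769] [[-0.171, 0.985, -0.001], [0.985, 0.171, -0.001], [-0.0, -0.001, -1.0]] 0.03191531939489152 [ 0.42477031  0.00906976 -0.35005197]
```

View pics/w1.png

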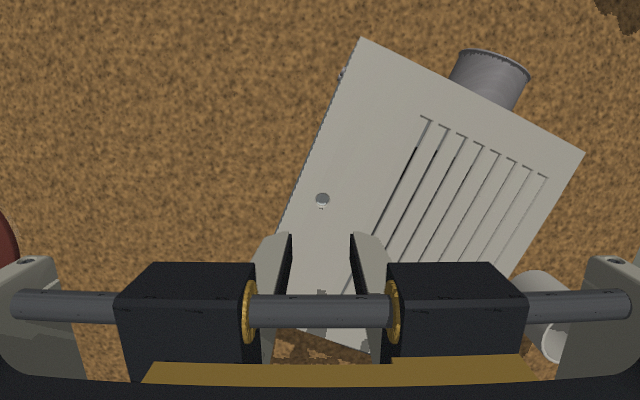

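Wrist view: the hole is at about (322,199), between the finger lines, and the module is turned about 25° in the picture.

```bash
python3 -m pendant '{"slide":[[-0.036,0.001,0],[-0.037,0.001,0],[-0.037,0.001,0],[-0.037,0.001,0],[-0.037,0.001,0],[-0.037,0.001,0],[-0.037,0.001,0],[-0.037,0.001,0],[-0.037,0.001,0],[-0.037,0.001,0],[0,0,0],[0,0,0]],"turn":[0,0,0,0,0,0,0,0,0,0,0,0],"grip":[0.03,0.03,0.03,0.03,0.03,0.03,0.03,0.03,0.03,0.03,0.03,0.03]}'
python3 - <<'E'
from h import *
print(r.get_state()['tcp_pos'])
grab('wrist','w2')
im,d,p=ld('w1')
sub=im[188:212,310:334].mean(2); m=sub<np.median(sub)*.8
print('dark+light ellipse'); 
g=cv2.resize(im[180:220,300:344],None,fx=1,fy=1)
print(np.round(im[188:212,310:334].mean(2)).astype(int)[::2,::2])
cs=[c for c in cv2.findContours(m.astype(np.uint8),0,2)[0]]
print([(cv2.contourArea(c),cv2.boundingRect(c)) for c in cs])
for u,v in((322,185),(310,200),(334,200),(322,215)): print(np.round(ondepth(p,[[u,v]],d[v,u]),4))
for v in (198,201): print(onz(p,[[322,v]],.119))
E
```

```text
clock: 2.98
tcp_pos: [0.5668, -0.1761, 0.2373]
eef_rot: [0.647, 0.763, -0.001, 0.0]
force: [-0.4, 0.7, -0.1]
opening: 0.0298
[ 0.56678029 -0.17609557  0.23734637]
dark+light ellipse
[[154 155 154 152 155 152 152 153 155 151 153 151]
 [154 153 154 153 152 152 154 152 151 153 151 153]
 [153 153 153 152 154 143 144 146 150 153 150 153]
 [154 152 151 149  87 103  98  96  84 148 154 152]
 [154 152 154 108 102  99  97 100  98  94 154 151]
 [151 152 153 100 100  99  99  99  99 102 152 153]
 [151 155 148  95 101  96  99 102 103  96 144 153]
 [153 151 153 134 150 106 102 113  86 133 153 153]
 [154 154 151 158 153 185 182 175 144 148 153 155]
 [153 151 152 150 164 177 168 168 157 153 154 152]
 [150 153 151 151 155 105  84 152 153 153 153 154]
 [151 150 152 151 154 153 154 151 151 154 150 153]]
[(0.5, (9, 20, 4, 2)), (101.0, (6, 5, 14, 11))]
[[0.4942 0.2005 0.1188]]
[[0.4864 0.1862 0.1203]]
[[0.5065 0.1896 0.12  ]]
[[0.4987 0.1749 0.1208]]
[[0.49616664 0.18931625 0.119     ]]
[[0.49662781 0.18669297 0.119     ]]
```

View pics/w2.png

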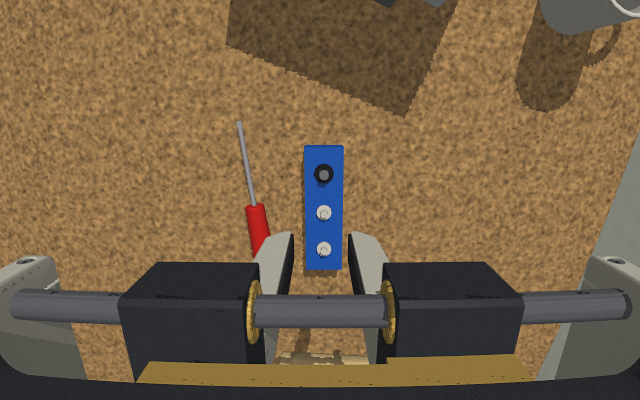

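Wrist view: strip upright in the picture, with the black rivet (grey cap) at (324,174) and white rivets at (324,213) and (324,249). The screwdriver is to the left, clear of the rivet.

Run:
```python
from h import *
im,d,p=ld('w2')
sub=im[160:192,308:340]; g=sub.mean(2); sat=sub.max(2).astype(int)-sub.min(2)
print(np.round(g).astype(int)[2:-4,4:-4]); print(d[174,324], ondepth(p,[[324,174]],d[174,324]))
cap=(g>70)&(sat<40); n,l,st,c=cv2.connectedComponentsWithStats(cap.astype(np.uint8)); print(st.tolist(),c.tolist())
for k in range(1,n):
  if st[k,4]>30:
    uv=c[k]+[308,160]; P=onz(p,[uv],.039)[0]; print(uv,P)
    s=r.get_state(); print('tool delta',R.from_quat(s['eef_rot']).as_matrix().T@(np.r_[P[:2],.052]-s['tcp_pos']))
im,d,p=ld('top0'); sub=im[214:238,392:416]; g=sub.mean(2); print(np.round(g).astype(int)[4:20,4:20])
```

```text
[[ 96  96  94  95  97  92  95  92  96  95  94  99  92  96  99  92  97  95
   95  95  97  95  95  93]
 [ 92  95  95  96  97  94  95  97  91  92  89  90  90  92  90  89  97  96
   96  95  95  95  95  97]
 [ 97  92  93  97  95  95  89  89  71  54  15  27  22  44  55  73  89  93
   96  97  92  95  95  96]
 [ 95  95  96  96  97  91  55  39  27  32  34  36  33  36  32  29  46  71
   93  96  96  94  94  93]
 [ 93  94  95  97  96  55  25  31  35  33  35  35  34  33  33  30  32  27
   74  93  96  96  96  96]
 [ 95  96  97  95  68  26  28  32  34  34  32  30  32  30  33  30  32  36
   30  57  93  96  94  93]
 [ 94  97  96  74  22  32  31  36  42  28  30  18  27  30  32  38  35  32
   32  27  78  96  97  95]
 [ 97  96 101  34  30  31  32  36  53  22  29  40  36  32  34  43  33  31
   34  34  58 101  98  97]
 [ 96  95  99  26  30  34  29  51  44  52  76  87  89  79  64  51  46  33
   32  29  27  92  95  96]
 [ 96  99  75  28  33  34  25  60  55 104 121 119 120 120 113  79  54  38
   27  31  28  63  98  94]
 [ 97  95  43  27  32  33  30  57  99 112 108 109 110 109 111 114  62  37
   35  35  33  6
[... 1931 characters left out ...]
71 76 65 70 70 72 71 74 73 73 72 73]
 [73 73 74 71 69 67 58 58 56 64 70 68 71 71 73 70]
 [72 73 74 72 65 52 43 42 47 46 52 57 64 71 76 71]
 [73 72 72 66 52 38 38 43 54 52 47 44 59 66 73 71]
 [73 70 72 54 41 34 46 63 68 66 57 42 46 56 62 71]
 [73 70 62 49 32 35 54 71 77 74 60 43 41 50 58 70]
 [75 72 66 42 29 35 50 71 72 71 61 41 34 45 56 65]
 [73 75 64 50 29 28 42 60 65 66 52 34 37 51 60 71]
 [74 75 75 59 39 28 34 38 47 45 39 38 50 62 67 70]
 [74 72 72 62 45 31 26 31 33 34 33 52 62 72 74 74]
 [76 72 72 71 61 49 42 36 39 42 47 63 72 75 73 75]
 [74 73 71 70 71 64 64 59 61 63 64 72 73 73 72 73]
 [75 74 76 75 74 70 70 71 68 70 71 74 73 75 72 70]
 [73 72 75 73 72 70 71 73 78 75 72 72 72 68 71 69]]
```

```bash
python3 -m pendant '{"slide":[[0,0.002,0.02],[0,0,0.03],[0,0,0.03],[0,0,0.03],[0,0,0.03],[0,0,0.02],[0,0,0.01],[0,0,0],[0,0,0]],"turn":[0,0,0,0,0,0,0,0,0],"grip":[0.03,0.03,0.03,0.03,0.03,0.03,0.03,0.03,0.03]}'
python3 - <<'E'
from h import *
s=r.get_state(); print(s['tcp_pos'],s['force'])
im,d,p=grab('wrist','w3')
print(proj(p,[[.5692,-.1724,.039]]), R.from_quat(s['eef_rot']).as_matrix().T@(np.array([.5692,-.1724,.052])-s['tcp_pos']))
E
```

```text
clock: 3.78
tcp_pos: [0.57, -0.1712, 0.0681]
eef_rot: [0.644, 0.765, 0.0, -0.0]
force: [0.1, 0.0, -0.2]
opening: 0.0301
[ 0.56998264 -0.17120532  0.06806305] [ 0.05811319  0.0375218  -0.20687141]
[[319.0763789  240.53155105]] [-0.00105279 -0.00098333  0.01606195]
```

View pics/w3.png

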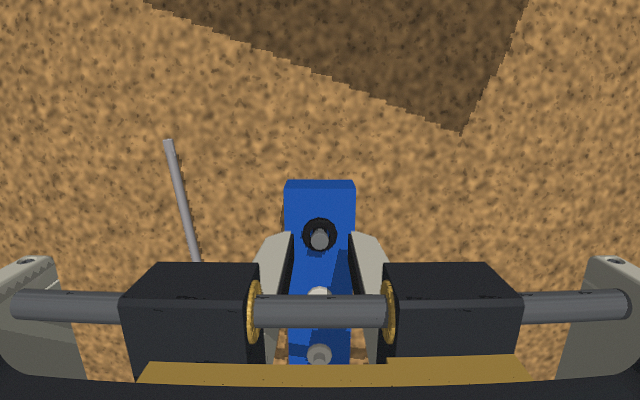

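Wrist view: cap at (320,239), midway between the fingertips (292 and 350), so it is centred. I go down and close.

```bash
python3 -m pendant '{"slide":[[0,0,0.008],[0,0,0.005],[0,0,0.003],[0,0,0],[0,0,0],[0,0,0],[0,0,0],[0,0,0],[0,0,0],[0,0,0],[0,0,0]],"turn":[0,0,0,0,0,0,0,0,0,0,0],"grip":[0.03,0.03,0.03,0.03,0.0,0.0,0.0,0.0,0.0,0.0,0.0]}'
python3 -m pendant '{"slide":[[0,0,-0.005],[0,0,-0.01],[0,0,-0.02],[0,0,-0.03],[0,0,-0.03],[0,0,-0.03],[0,0,-0.005],[0,0,0]],"turn":[0,0,0,0,0,0,0,0],"grip":[0.0,0.0,0.0,0.0,0.0,0.0,0.0,0.0]}'
```

```text
clock: 4.75
tcp_pos: [0.5696, -0.1725, 0.0519]
eef_rot: [0.645, 0.764, 0.0, 0.0]
force: [-0.5, -0.1, 0.9]
opening: 0.0091
clock: 5.42
tcp_pos: [0.5709, -0.1731, 0.185]
eef_rot: [0.645, 0.764, 0.001, 0.003]
force: [0.9, 0.0, -0.0]
opening: 0.009
```

```bash
python3 -m pendant '{"slide":[[0.02,-0.001,-0.003],[0.03,-0.001,-0.002],[0.035,-0.001,0],[0.035,-0.001,0],[0.035,-0.001,0],[0.035,-0.001,0],[0.035,-0.001,0],[0.035,-0.001,0],[0.035,-0.001,0],[0.035,-0.001,0],[0.025,-0.002,0],[0.014,-0.001,0]],"turn":[0,0,0,0,0,0,0,0,0,0,0,0],"grip":[0,0,0,0,0,0,0,0,0,0,0,0]}'
python3 -m pendant '{"slide":[[0,0,0],[0,0,0]],"turn":[0,0],"grip":[0,0]}'
python3 - <<'E'
from h import *
s=r.get_state(); print(s['tcp_pos'],s['opening'])
im,d,p=grab('wrist','w4'); grab('scene','s4')
cv2.imwrite('pics/w4c.png',cv2.resize(im[150:300,220:420,::-1],None,fx=4,fy=4))
h=np.array([.496,.188,.12]); print(proj(p,[h])); Rm=R.from_quat(s['eef_rot']).as_matrix(); print('delta',Rm.T@(h-s['tcp_pos']))
E
```

```text
clock: 6.42
tcp_pos: [0.4918, 0.1936, 0.185]
eef_rot: [0.642, 0.766, -0.001, -0.002]
force: [-0.6, -0.2, -1.3]
opening: 0.0087
clock: 6.58
tcp_pos: [0.4935, 0.1891, 0.1855]
eef_rot: [0.644, 0.765, -0.001, -0.0]
force: [-0.5, 0.0, -0.5]
opening: 0.009
[0.49352114 0.18906654 0.18552185] 0.008969246103954364
[[324.22259665 220.10417862]]
delta [-0.0013965   0.00243433  0.06551732]
```

View pics/w4c.png

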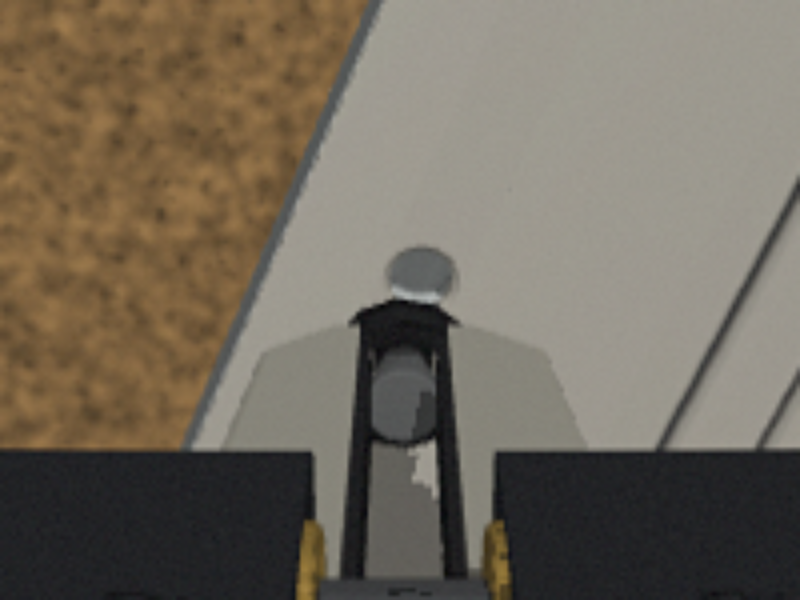

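View pics/s4.png

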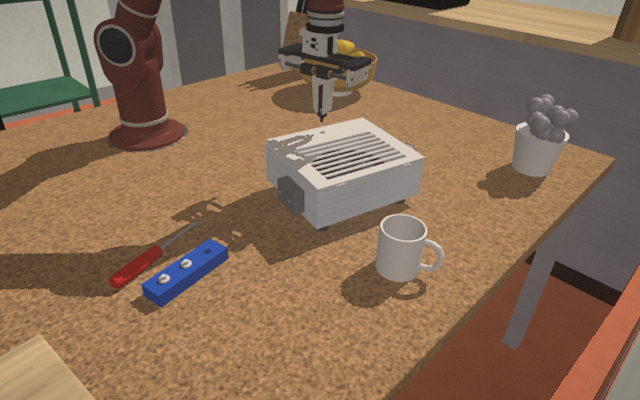

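Wrist crop: the rivet is upright between the pads, with the head's far edge near image (321,225), the cap at about col 321, and the hole centred at about (325,219). Scene view: the rivet hangs from the fingers above the module's near edge; the strip, screwdriver and mug are undisturbed.

Run:
```python
from h import *
im,d,p=ld('w4'); s=r.get_state(); Rm=R.from_quat(s['eef_rot']).as_matrix(); t=np.array(s['tcp_pos'])
print('hole', onz(p,[[325,219]],.12), Rm.T@(onz(p,[[325,219]],.12)[0]-t))
for dx in (0,.0008):
  print(dx,'head far edge pred rows',[proj(p,[t+Rm@[dx+.011,0,z]]).round(2).tolist() for z in (.021,.026)],'cap top near edge',proj(p,[t+Rm@[dx-.0055,0,.013]]).round(2).tolist())
print(np.round(im[219:232,314:330].mean(2)).astype(int))
print(np.round(im[250:266,318:325].mean(2)).astype(int))
```

```text
hole [[0.49639104 0.18889439 0.12      ]] [0.00175702 0.00218769 0.066101  ]
0 head far edge pred rows [[[322.16, 230.4]], [[322.13, 227.16]]] cap top near edge [[322.01, 264.09]]
0.0008 head far edge pred rows [[[322.17, 229.04]], [[322.14, 225.84]]] cap top near edge [[322.02, 262.76]]
[[151 147 130 101  92  94  98  96  97  97  99  97  97 101  98 100]
 [151 148 135 113  91  99  97  94  96  98  95  98  99 100  98  95]
 [152 148 139 118 134 122 105  97  94  97  96  97 100  96  93  92]
 [150 151 144 135 173 161 147 120 111 103 104 102 107 105 106  78]
 [152 151 151 153 153 169 178 172 166 145 145 143 151 156 165 121]
 [150 156 143 143  86 113 131 173 175 168 173 174 177 184 180 171]
 [144 143  74  11  15  17   7   4  52  52  92 128 129 162 140 128]
 [ 36   1  17  18  24  25  25  22  18  18  24  13   8  15  34  68]
 [ 15  19  22  28  30  31  32  34  25  31  26  19  24  16  24  18]
 [ 30  30  31  28  32  34  34  30  31  31  31  32  30  28  28  22]
 [ 31  29  27  29  28  29  34  30  32  32  35  31  32  29  29  29]
 [ 28  29  28  33  26  29  17  18  20  25  24  29  34  30  33  30]
 [ 31  24  32  24  24  19  23  16  20  22  16  23  21  22  24  27]]
[[ 85  88  86  86  87  87  90]
 [ 89  87  87  89  87  87  83]
 [ 84  86  88  86  87  88  51]
 [ 85  85  85  85  86  88  52]
 [ 87  85  87  87  87  90  52]
 [ 87  85  84  87  87  87  53]
 [ 87  86  85  85  88  77  54]
 [ 86  85  85  87  87  50  55]
 [ 84  88  87  86  91  54  56]
 [ 69  76  79  76  78  47  43]
 [ 19  34  49  48  34  26  15]
 [ 66  46  50  34  55  55 109]
 [ 99  85  89  76 126 122 160]
 [ 96  97  95  92 139 135 133]
 [ 94  96  95  94  92  89 122]
 [ 95  96  95  94  93  93 155]]
```

```bash
cat > meas.py <<'E'
from h import *
def meas(fn):
    s=r.get_state(); im,d,p=grab('wrist',fn); Rm=R.from_quat(s['eef_rot']).as_matrix(); t=np.array(s['tcp_pos'])
    print('tcp',t.round(4),'q',np.round(s['eef_rot'],4),'F',np.round(s['force'],2),'op',s['opening'])
    for dx in (0,.001):
        print(dx,'far edge',[proj(p,[t+Rm@[dx+.011,0,z]]).round(1).tolist() for z in (.021,.026)],'cap near',proj(p,[t+Rm@[dx-.0055,0,.013]]).round(1).tolist())
    return im,p,t,Rm
E
python3 - <<'E'
from meas import *
im,p,t,Rm=meas('w5')
g=im.mean(2); print('col321 dark start', [int(v) for v in g[215:235,320]],'cap', [int(v) for v in g[252:268,320]])
print(np.round(g[204:228,312:336]).astype(int))
print('pred hole px',proj(p,[[.4964,.1885,.12]]))
E
```

```text
tcp [0.4946 0.1869 0.1861] q [ 6.459e-01  7.634e-01 -1.100e-03  3.000e-04] F [ 0.01 -0.07 -0.08] op 0.00879474068587671
0 far edge [[[320.8, 226.1]], [[320.8, 223.0]]] cap near [[320.8, 259.8]]
0.001 far edge [[[320.8, 224.4]], [[320.8, 221.3]]] cap near [[320.8, 258.1]]
col321 dark start [97, 98, 97, 102, 139, 175, 178, 145, 155, 123, 15, 27, 21, 32, 32, 16, 19, 28, 25, 23] cap [86, 85, 86, 86, 85, 85, 86, 78, 47, 49, 87, 94, 97, 95, 96, 94]
[[152 151 153 154 150 149 150 150 151 149 149 148 150 151 149 150 151 151
  149 150 150 151 150 149]
 [152 151 150 152 151 153 151 149 151 149 151 150 151 151 151 151 150 151
  151 149 149 149 150 150]
 [152 152 155 153 152 152 151 151 151 152 153 151 153 151 152 153 150 151
  151 148 150 149 150 151]
 [154 154 151 151 152 150 150 151 154 145 146 144 142 141 146 147 152 150
  150 151 149 151 150 151]
 [152 152 153 151 153 149 152 146 141 108 109  93  94  94 107 124 142 149
  151 149 150 152 151 149]
 [152 152 151 152 154 150 142 112  83  88  88  95  93  94  87  82  94 123
  145 151 151 150 151 150]
 [152 152 152 152 149 130  90  97  96  98  96  
[... 1114 characters left out ...]
183 178 179 171 140 127
  154 149 147 150 152 151]
 [151 151 149 151 151 161 165 142 145 152 178 167 166 161 159 138 134 159
  151 150 150 152 151 150]
 [151 150 152 152 150 159 162 163 155 153 154 136 148 139 152 148 161 157
  152 150 151 152 151 152]
 [153 152 151 145 142 140 115 122 123 165 168 167 169 169 163 169 160 154
  151 149 151 151 150 151]
 [155 141 141 109  76   8  12  14  15   7  46  47  90 123 118 148 140 139
  153 151 153 151 151 150]
 [140  75  42  13  11  16  24  28  27  21  19  21  17  13  11  11  42  74
  145 157 152 152 151 151]
 [ 11  19  18  22  26  25  27  33  21  29  27  26  28  24  15  26  17  11
   77 142 156 154 152 150]]
pred hole px [[323.80447993 216.07879867]]
```

```bash
python3 -m pendant '{"slide":[[0.002,0.0022,0],[0,0,0.006],[0,0,0.008],[0,0,0.005],[0,0,0.001],[0,0,0],[0,0,0]],"turn":[0,0,0,0,0,0,0],"grip":[0,0,0,0,0,0,0]}'
python3 - <<'E'
from meas import *
im,p,t,Rm=meas('w6')
print('hole tool delta',Rm.T@(np.array([.4965,.1891,.12])-t))
cv2.imwrite('pics/w6c.png',cv2.resize(im[160:280,240:400,::-1],None,fx=4,fy=4))
E
```

```text
clock: 7.32
tcp_pos: [0.4963, 0.1914, 0.1665]
eef_rot: [0.645, 0.764, -0.0, -0.0]
force: [-0.3, -0.5, -0.7]
opening: 0.0087
tcp [0.4963 0.1914 0.1665] q [ 6.449e-01  7.643e-01 -2.000e-04 -0.000e+00] F [-0.26 -0.54 -0.7 ] op 0.008682422123721363
0 far edge [[[320.8, 226.2]], [[320.8, 223.0]]] cap near [[320.8, 259.8]]
0.001 far edge [[[320.8, 224.5]], [[320.8, 221.4]]] cap near [[320.8, 258.1]]
hole tool delta [-0.00225996 -0.00020914  0.0464649 ]
```

View pics/w6c.png

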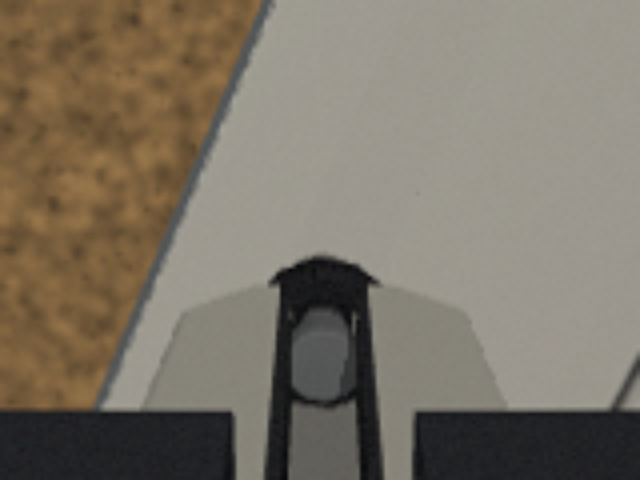

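Wrist crop: the head now covers the hole (head's far edge at image row ~224, cap at col ~321). The arm was still settling, so I wait and read again.

```bash
python3 -m pendant '{"slide":[[0,0,0],[0,0,0],[0,0,0],[0,0,0],[0,0,0]],"turn":[0,0,0,0,0],"grip":[0,0,0,0,0]}'
python3 -m pendant '{"slide":[[0,0,0],[0,0,0],[0,0,0]],"turn":[0,0,0],"grip":[0,0,0]}'
python3 - <<'E'
from h import *
s=r.get_state();Rm=R.from_quat(s['eef_rot']).as_matrix(); t=np.array(s['tcp_pos']);print(t,Rm.T@(np.array([.4965,.1891,.12])-t))
E
```

```text
clock: 7.78
tcp_pos: [0.4964, 0.1915, 0.1667]
eef_rot: [0.645, 0.764, 0.0, 0.0]
force: [-0.9, -0.5, -0.1]
opening: 0.0088
clock: 8.03
tcp_pos: [0.4963, 0.1915, 0.1666]
eef_rot: [0.645, 0.764, -0.0, -0.0]
force: [0.3, -0.1, -1.0]
opening: 0.0086
[0.49634188 0.19145452 0.16663052] [-0.00234518 -0.00023614  0.04663067]
```

```bash
python3 -m pendant '{"slide":[[-0.003,0,-0.01],[-0.004,0,-0.01],[0,0,0],[0,0,0],[0,0,0],[0,0,0],[0,0,0],[0,0,0],[0,0,0],[0,0,0]],"turn":[0,0,0,0,0,0,0,0,0,0],"grip":[0,0,0,0,0,0,0,0,0,0]}'
python3 - <<'E'
from meas import *
im,p,t,Rm=meas('w7')
g=im.mean(2)
m=((g<125)|(g>168))[195:224,305:345]
n,l,st,c=cv2.connectedComponentsWithStats(m.astype(np.uint8)); print(st.tolist())
print('cols',np.round(g[200:228,320:334:3]).astype(int).T.tolist())
print('row mid',np.round(g[206:218:3,310:338]).astype(int).tolist())
print('col321 head', [int(v) for v in g[218:230,320]],'cap', [int(v) for v in g[252:266,320]])
print('pred hole px',proj(p,[[.4965,.1891,.12],[.4965,.1881,.12],[.4955,.1891,.12]]))
im,p,t,Rm=meas('w8')
E
```

```text
clock: 8.87
tcp_pos: [0.4974, 0.1846, 0.1865]
eef_rot: [0.645, 0.764, -0.0, -0.0]
force: [1.1, 0.6, -0.2]
opening: 0.0094
tcp [0.4974 0.1846 0.1865] q [ 6.448e-01  7.643e-01 -2.000e-04 -1.000e-04] F [ 1.06  0.56 -0.25] op 0.00938182432013322
0 far edge [[[320.8, 226.1]], [[320.8, 223.0]]] cap near [[320.8, 259.8]]
0.001 far edge [[[320.8, 224.4]], [[320.8, 221.3]]] cap near [[320.8, 258.1]]
[[0, 0, 40, 29, 949], [7, 9, 18, 20, 211]]
cols [[149, 150, 151, 146, 109, 87, 96, 98, 96, 97, 98, 98, 95, 96, 96, 99, 133, 180, 175, 147, 167, 174, 149, 97, 107, 12, 31, 27], [151, 149, 150, 146, 121, 82, 95, 97, 95, 98, 98, 98, 95, 98, 96, 115, 162, 180, 161, 132, 168, 163, 149, 152, 140, 41, 19, 23], [149, 149, 149, 150, 152, 142, 95, 88, 99, 100, 99, 97, 98, 89, 83, 94, 102, 132, 155, 154, 152, 149, 148, 150, 145, 106, 15, 26], [150, 149, 150, 149, 150, 152, 149, 152, 146, 123, 121, 106, 113, 122, 127, 131, 140, 147, 150, 151, 151, 151, 150, 150, 153, 141, 73, 20], [151, 148, 150, 149, 150, 149, 149, 151, 150, 148, 148, 149, 152, 150, 150, 150, 152, 152, 153, 151, 149, 152, 151, 152, 149, 151,
[... 349 characters left out ...]
0, 98, 84, 99, 113, 141, 151, 152, 151, 150, 150, 150, 149], [151, 148, 146, 109, 172, 152, 127, 110, 103, 98, 99, 100, 104, 115, 107, 85, 94, 106, 140, 131, 152, 152, 150, 151, 152, 150, 150, 153]]
col321 head [174, 147, 167, 174, 149, 96, 106, 11, 30, 26, 37, 24] cap [87, 85, 85, 86, 83, 85, 85, 79, 46, 49, 86, 95, 93, 93]
pred hole px [[320.5638695  211.51012977]
 [320.32053742 212.85951196]
 [319.14259625 211.27823783]]
tcp [0.4975 0.1846 0.1865] q [ 6.448e-01  7.643e-01 -2.000e-04 -1.000e-04] F [-1.04 -0.59 -0.73] op 0.009326939471630677
0 far edge [[[320.8, 226.1]], [[320.8, 223.0]]] cap near [[320.8, 259.8]]
0.001 far edge [[[320.8, 224.4]], [[320.8, 221.3]]] cap near [[320.8, 258.1]]
```

```bash
python3 -m pendant '{"slide":[[0.0047,0,0.006],[0,0,0.01],[0,0,0.006],[0,0,0],[0,0,0],[0,0,0],[0,0,0],[0,0,0]],"turn":[0,0,0,0,0,0,0,0],"grip":[0,0,0,0,0,0,0,0]}'
python3 -m pendant '{"slide":[[0,0,0.001],[0,0,0.001],[0,0,0.001],[0,0,0.001],[0,0,0.001],[0,0,0.001],[0,0,0]],"turn":[0,0,0,0,0,0,0],"grip":[0,0,0,0,0,0,0]}'
```

```text
clock: 9.63
tcp_pos: [0.4969, 0.1892, 0.1649]
eef_rot: [0.645, 0.764, 0.0, 0.0]
force: [-0.2, 0.5, 0.6]
opening: 0.0087
clock: 10.22
tcp_pos: [0.4966, 0.1892, 0.1584]
eef_rot: [0.645, 0.764, -0.0, -0.0]
force: [0.2, 1.1, -1.0]
opening: 0.0087
```

The tip is 3.5 mm into the hole with no force on it. I continue.

```bash
python3 -m pendant '{"slide":[[0,0,0.001],[0,0,0.001],[0,0,0.001],[0,0,0.001],[0,0,0.001],[0,0,0.001],[0,0,0]],"turn":[0,0,0,0,0,0,0],"grip":[0,0,0,0,0,0,0]}'
python3 -m pendant '{"slide":[[0,0,0.001],[0,0,0.001],[0,0,0.001],[0,0,0.001],[0,0,0],[0,0,0]],"turn":[0,0,0,0,0,0],"grip":[0,0,0,0,0,0]}'
```

```text
clock: 10.8
tcp_pos: [0.4966, 0.1892, 0.1524]
eef_rot: [0.645, 0.764, -0.0, -0.0]
force: [0.1, -0.3, -1.3]
opening: 0.0091
clock: 11.3
tcp_pos: [0.4967, 0.1892, 0.1486]
eef_rot: [0.645, 0.764, -0.0, -0.0]
force: [-0.2, 0.7, 0.5]
opening: 0.009
```

```bash
python3 -m pendant '{"slide":[[0,0,0.001],[0,0,0.001],[0,0,0],[0,0,0]],"turn":[0,0,0,0],"grip":[0,0,0,0]}'
python3 -m pendant '{"slide":[[0,0,0],[0,0,0],[0,0,0],[0,0,0],[0,0,-0.01],[0,0,-0.015],[0,0,-0.02],[0,0,0],[0,0,0],[0,0,0],[0,0,0]],"turn":[0,0,0,0,0,0,0,0,0,0,0],"grip":[0.02,0.025,0.03,0.03,0.03,0.03,0.03,0.03,0.03,0.03,0.03]}'
python3 - <<'E'
from meas import *
im,p,t,Rm=meas('w9')
cv2.imwrite('pics/w9c.png',cv2.resize(im[160:280,240:400,::-1],None,fx=4,fy=4))
u,v=proj(p,[[.4966,.1892,.133]])[0]; print(u,v)
for a,b in ((0,0),(0,-3),(-9,0),(9,0),(-20,-10),(20,-10)):
    x,y=int(round(u+a)),int(round(v+b)); print(a,b,ondepth(p,[[x,y]],p and r and np.load('w9.npz')['d'][y,x]).round(4))
E
```

```text
clock: 11.63
tcp_pos: [0.4967, 0.1892, 0.1466]
eef_rot: [0.645, 0.764, -0.0, -0.0]
force: [-1.2, 0.3, -0.4]
opening: 0.0093
clock: 12.55
tcp_pos: [0.496, 0.1891, 0.1909]
eef_rot: [0.645, 0.764, -0.001, -0.0]
force: [0.3, -0.1, -0.6]
opening: 0.0302
tcp [0.496  0.1891 0.1909] q [ 6.448e-01  7.643e-01 -8.000e-04 -5.000e-04] F [ 0.3  -0.08 -0.55] op 0.030164317238789873
0 far edge [[[320.8, 226.1]], [[320.8, 223.0]]] cap near [[320.8, 259.8]]
0.001 far edge [[[320.8, 224.4]], [[320.8, 221.4]]] cap near [[320.8, 258.1]]
321.7776452391643 221.91653850993893
0 0 [[0.4967 0.1892 0.1332]]
0 -3 [[0.4963 0.1915 0.1337]]
-9 0 [[0.4911 0.1853 0.1251]]
9 0 [[0.5036 0.1869 0.1238]]
-20 -10 [[0.4823 0.1895 0.1198]]
20 -10 [[0.5105 0.1937 0.1181]]
```

View pics/w9c.png

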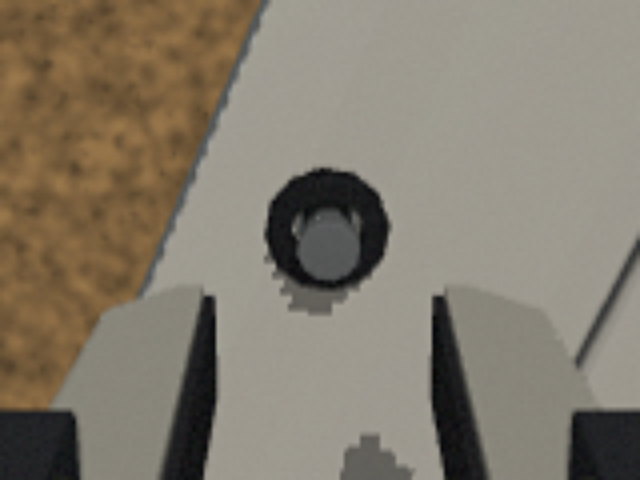

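Wrist crop: the rivet is seated, with the head ring at image (322,217) flat on the cover. The grey pin stands up at (322,221), and depth puts the cap top at z 0.133 and the cover at 0.120. Now I close the fingers and press.

```bash
python3 -m pendant '{"slide":[[0,0,0.0],[0,0,0],[0,0,0],[0,0,0],[0,0,0.01],[0,0,0.015],[0,0,0.008],[0,0,0.002],[0,0,0],[0,0,0],[0,0,0],[0,0,0]],"turn":[0,0,0,0,0,0,0,0,0,0,0,0],"grip":[0,0,0,0,0,0,0,0,0,0,0,0]}'
python3 -m pendant '{"slide":[[0,0,0.0005],[0,0,0.0005],[0,0,0.0005],[0,0,0.0005],[0,0,0.0005],[0,0,0.0005],[0,0,0],[0,0,0]],"turn":[0,0,0,0,0,0,0,0],"grip":[0,0,0,0,0,0,0,0]}'
```

```text
clock: 13.6
tcp_pos: [0.4972, 0.1893, 0.1572]
eef_rot: [0.645, 0.764, 0.001, 0.0]
force: [-0.3, -0.7, -1.1]
opening: 0.0005
clock: 14.27
tcp_pos: [0.4967, 0.1892, 0.1536]
eef_rot: [0.645, 0.764, -0.0, -0.0]
force: [0.1, -0.3, 0.4]
opening: 0.0005
```

```bash
python3 -m pendant '{"slide":[[0,0,0.0005],[0,0,0.0005],[0,0,0.0005],[0,0,0.0005],[0,0,0.0005],[0,0,0.0005],[0,0,0],[0,0,0]],"turn":[0,0,0,0,0,0,0,0],"grip":[0,0,0,0,0,0,0,0]}'
python3 -m pendant '{"slide":[[0,0,0.0005],[0,0,0.0005],[0,0,0.0005],[0,0,0.0005],[0,0,0],[0,0,0]],"turn":[0,0,0,0,0,0],"grip":[0,0,0,0,0,0]}'
```

```text
clock: 14.93
tcp_pos: [0.4966, 0.1893, 0.1507]
eef_rot: [0.645, 0.764, -0.0, -0.0]
force: [-0.3, -0.8, 2.2]
opening: 0.0002
clock: 15.43
tcp_pos: [0.4965, 0.1893, 0.1487]
eef_rot: [0.645, 0.764, -0.0, -0.0]
force: [-2.7, -0.1, 3.9]
opening: 0.0003
```

```bash
python3 -m pendant '{"slide":[[0,0,0.0005],[0,0,0.0005],[0,0,0],[0,0,0]],"turn":[0,0,0,0],"grip":[0,0,0,0]}'
python3 -m pendant '{"slide":[[0,0,0.0005],[0,0,0.0005],[0,0,0],[0,0,0]],"turn":[0,0,0,0],"grip":[0,0,0,0]}'
python3 -m pendant '{"slide":[[0,0,0.0005],[0,0,0],[0,0,0]],"turn":[0,0,0],"grip":[0,0,0]}'
```

```text
clock: 15.77
tcp_pos: [0.4965, 0.1893, 0.1476]
eef_rot: [0.645, 0.764, -0.0, -0.0]
force: [-3.4, 0.1, 5.0]
opening: 0.0002
clock: 16.1
tcp_pos: [0.4965, 0.1893, 0.1471]
eef_rot: [0.645, 0.764, -0.0, -0.0]
force: [-3.7, 0.9, 6.6]
opening: 0.0007
clock: 16.35
tcp_pos: [0.4965, 0.1893, 0.1469]
eef_rot: [0.645, 0.764, 0.0, -0.0]
force: [-3.1, 0.0, 9.5]
opening: 0.0004
```

```bash
python3 -m pendant '{"slide":[[0,0,0.0003],[0,0,0],[0,0,0]],"turn":[0,0,0],"grip":[0,0,0]}'
python3 -m pendant '{"slide":[[0,0,0.0003],[0,0,0],[0,0,0]],"turn":[0,0,0],"grip":[0,0,0]}'
python3 -m pendant '{"slide":[[0,0,0.0003],[0,0,0],[0,0,0]],"turn":[0,0,0],"grip":[0,0,0]}'
```

```text
clock: 16.6
tcp_pos: [0.4965, 0.1893, 0.1467]
eef_rot: [0.645, 0.764, 0.0, -0.0]
force: [-3.6, -0.4, 10.4]
opening: 0.0002
clock: 16.85
tcp_pos: [0.4965, 0.1893, 0.1466]
eef_rot: [0.645, 0.764, 0.0, -0.0]
force: [-4.6, -0.3, 11.5]
opening: 0.0006
clock: 17.1
tcp_pos: [0.4965, 0.1893, 0.1463]
eef_rot: [0.645, 0.764, 0.0, -0.0]
force: [-4.9, 0.7, 12.0]
opening: 0.0001
```

```bash
python3 -m pendant '{"slide":[[0,0,0.0003],[0,0,0],[0,0,0.0003],[0,0,0],[0,0,0]],"turn":[0,0,0,0,0],"grip":[0,0,0,0,0]}'
python3 -m pendant '{"slide":[[0,0,0.0003],[0,0,0],[0,0,0.0003],[0,0,0],[0,0,0]],"turn":[0,0,0,0,0],"grip":[0,0,0,0,0]}'
python3 -m pendant '{"slide":[[0,0,0.0003],[0,0,0],[0,0,0.0003],[0,0,0],[0,0,0]],"turn":[0,0,0,0,0],"grip":[0,0,0,0,0]}'
```

```text
clock: 17.52
tcp_pos: [0.4965, 0.1893, 0.1457]
eef_rot: [0.645, 0.764, 0.0, -0.0]
force: [-5.0, -0.7, 11.7]
opening: 0.0007
clock: 17.93
tcp_pos: [0.4965, 0.1893, 0.1452]
eef_rot: [0.645, 0.764, 0.0, -0.0]
force: [-4.8, -0.9, 11.8]
opening: 0.0004
clock: 18.35
tcp_pos: [0.4965, 0.1893, 0.1445]
eef_rot: [0.645, 0.764, 0.0, -0.0]
force: [-4.1, -0.5, 11.3]
opening: 0.0006
```

```bash
python3 -m pendant '{"slide":[[0,0,0.0003],[0,0,0.0003],[0,0,0.0003],[0,0,0.0003],[0,0,0.0003],[0,0,0.0003],[0,0,0],[0,0,0]],"turn":[0,0,0,0,0,0,0,0],"grip":[0,0,0,0,0,0,0,0]}'
python3 -m pendant '{"slide":[[0,0,0.0003],[0,0,0.0003],[0,0,0.0003],[0,0,0.0003],[0,0,0],[0,0,0]],"turn":[0,0,0,0,0,0],"grip":[0,0,0,0,0,0]}'
```

```text
clock: 19.02
tcp_pos: [0.4965, 0.1893, 0.1427]
eef_rot: [0.645, 0.764, 0.0, -0.0]
force: [-5.0, 0.1, 12.3]
opening: 0.0002
clock: 19.52
tcp_pos: [0.4965, 0.1893, 0.1415]
eef_rot: [0.645, 0.764, 0.0, -0.0]
force: [-4.5, -0.4, 10.3]
opening: 0.0002
```

```bash
python3 -m pendant '{"slide":[[0,0,0.0003],[0,0,0.0003],[0,0,0.0003],[0,0,0],[0,0,0]],"turn":[0,0,0,0,0],"grip":[0,0,0,0,0]}'
python3 -m pendant '{"slide":[[0,0,0.0003],[0,0,0.0003],[0,0,0],[0,0,0]],"turn":[0,0,0,0],"grip":[0,0,0,0]}'
python3 -m pendant '{"slide":[[0,0,0.0003],[0,0,0.0003],[0,0,0],[0,0,0]],"turn":[0,0,0,0],"grip":[0,0,0,0]}'
```

```text
clock: 19.93
tcp_pos: [0.4965, 0.1893, 0.1406]
eef_rot: [0.645, 0.764, 0.0, -0.0]
force: [-4.6, -0.6, 12.1]
opening: 0.0007
clock: 20.27
tcp_pos: [0.4965, 0.1893, 0.14]
eef_rot: [0.645, 0.764, 0.0, -0.0]
force: [-4.9, 0.3, 12.0]
opening: 0.0005
clock: 20.6
tcp_pos: [0.4965, 0.1893, 0.1394]
eef_rot: [0.645, 0.764, 0.0, -0.0]
force: [-4.0, -0.7, 10.5]
opening: 0.0003
```

```bash
python3 -m pendant '{"slide":[[0,0,0.0003],[0,0,0],[0,0,0]],"turn":[0,0,0],"grip":[0,0,0]}'
python3 -m pendant '{"slide":[[0,0,0.0003],[0,0,0],[0,0,0]],"turn":[0,0,0],"grip":[0,0,0]}'
python3 -m pendant '{"slide":[[0,0,0.0003],[0,0,0],[0,0,0]],"turn":[0,0,0],"grip":[0,0,0]}'
```

```text
clock: 20.85
tcp_pos: [0.4965, 0.1893, 0.1391]
eef_rot: [0.645, 0.764, 0.0, -0.0]
force: [-5.5, 0.2, 12.1]
opening: 0.0005
clock: 21.1
tcp_pos: [0.4965, 0.1893, 0.1389]
eef_rot: [0.645, 0.764, 0.0, -0.0]
force: [-5.1, 0.1, 11.3]
opening: 0.0003
clock: 21.35
tcp_pos: [0.4965, 0.1893, 0.1386]
eef_rot: [0.645, 0.764, 0.0, -0.0]
force: [-4.9, -0.4, 12.7]
opening: 0.0006
```

```bash
python3 -m pendant '{"slide":[[0,0,0.0003],[0,0,0],[0,0,0]],"turn":[0,0,0],"grip":[0,0,0]}'
python3 -m pendant '{"slide":[[0,0,0.0003],[0,0,0],[0,0,0]],"turn":[0,0,0],"grip":[0,0,0]}'
python3 -m pendant '{"slide":[[0,0,0.0003],[0,0,0],[0,0,0]],"turn":[0,0,0],"grip":[0,0,0]}'
```

```text
clock: 21.6
tcp_pos: [0.4965, 0.1893, 0.1385]
eef_rot: [0.645, 0.764, 0.0, -0.0]
force: [-5.7, -0.7, 13.2]
opening: 0.0008
clock: 21.85
tcp_pos: [0.4965, 0.1893, 0.1383]
eef_rot: [0.645, 0.764, 0.0, -0.0]
force: [-5.9, -0.4, 13.5]
opening: 0.0002
clock: 22.1
tcp_pos: [0.4965, 0.1893, 0.138]
eef_rot: [0.645, 0.764, 0.0, -0.0]
force: [-5.5, -0.0, 15.1]
opening: 0.0007
```

```bash
python3 -m pendant '{"slide":[[0,0,0.0003],[0,0,0],[0,0,0]],"turn":[0,0,0],"grip":[0,0,0]}'
python3 -m pendant '{"slide":[[0,0,-0.003],[0,0,-0.005],[0,0,-0.01],[0,0,-0.02],[0,0,-0.02],[0,0,0],[0,0,0],[0,0,0],[0,0,0]],"turn":[0,0,0,0,0,0,0,0,0],"grip":[0,0,0,0,0.03,0.03,0.03,0.03,0.03]}'
python3 - <<'E'
from meas import *
im,p,t,Rm=meas('w10')
d=np.load('w10.npz')['d']
cv2.imwrite('pics/w10c.png',cv2.resize(im[140:260,240:400,::-1],None,fx=4,fy=4))
u,v=proj(p,[[.4966,.1892,.121]])[0]; print(u,v)
for a,b in ((0,0),(2,2),(-2,-2),(-8,0),(8,0),(0,-8),(0,7),(-20,-10),(20,-10),(-18,10)):
    x,y=int(round(u+a)),int(round(v+b)); print(a,b,ondepth(p,[[x,y]],d[y,x]).round(4))
E
```

```text
clock: 22.35
tcp_pos: [0.4965, 0.1893, 0.1378]
eef_rot: [0.645, 0.764, 0.0, -0.0]
force: [-5.3, -0.2, 13.6]
opening: 0.0007
clock: 23.1
tcp_pos: [0.4962, 0.189, 0.1932]
eef_rot: [0.645, 0.764, -0.001, -0.0]
force: [0.1, -0.2, 0.1]
opening: 0.0276
tcp [0.4962 0.189  0.1932] q [ 6.449e-01  7.643e-01 -9.000e-04 -3.000e-04] F [ 0.12 -0.21  0.11] op 0.02760918439562817
0 far edge [[[320.8, 226.2]], [[320.8, 223.0]]] cap near [[320.8, 259.8]]
0.001 far edge [[[320.8, 224.5]], [[320.8, 221.4]]] cap near [[320.8, 258.1]]
321.60087540935336 214.83487951451056
0 0 [[0.497  0.1888 0.1201]]
2 2 [[0.4985 0.188  0.1214]]
-2 -2 [[0.4953 0.1903 0.1207]]
-8 0 [[0.4913 0.1876 0.1194]]
8 0 [[0.5027 0.1894 0.1189]]
0 -8 [[0.4961 0.1941 0.118 ]]
0 7 [[0.4978 0.1839 0.121 ]]
-20 -10 [[0.4816 0.1922 0.115 ]]
20 -10 [[0.5103 0.1972 0.1151]]
-18 10 [[0.4854 0.1774 0.1157]]
```

View pics/w10c.png

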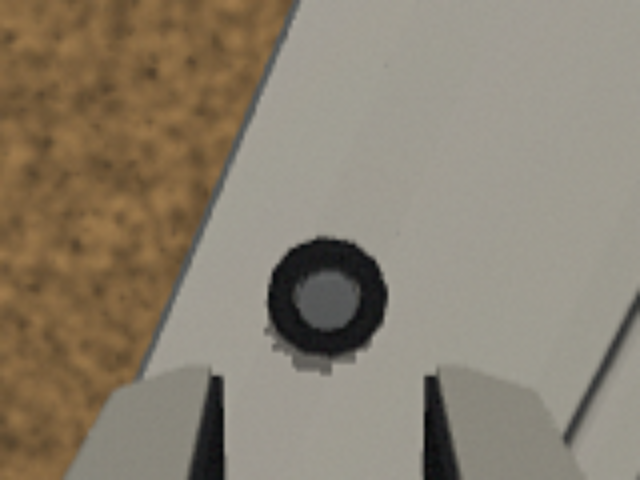

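Wrist crop: the pin lies concentric in the head at image (322,215), looking flush, and the cover stays down (depth 0.115 m). I check the flushness with depth averages.

```bash
cat > fl.py <<'E'
from h import *
import sys
acc=[]
for k in range(int(sys.argv[1])):
    im,d,p=grab('wrist'); g=im.mean(2).astype(int); sat=im.max(2).astype(int)-im.min(2)
    v,u=np.mgrid[195:240,300:345]; P=ondepth(p,np.c_[u.ravel(),v.ravel()],d[195:240,300:345].ravel()).reshape(45,45,3)
    rr=np.hypot(P[:,:,0]-.4967,P[:,:,1]-.1890); 
    acc.append([np.median(P[:,:,2][m]) for m in (rr<.004,(rr>.0068)&(rr<.0098),(rr>.014)&(rr<.018))]+[np.mean(P[:,:,2][m]) for m in (rr<.004,(rr>.0068)&(rr<.0098))])
print(np.round(acc,5),np.mean(acc,0).round(5))
E
python3 fl.py 4
```

```text
[[0.12087 0.12066 0.11577 0.12092 0.12061]
 [0.12066 0.12064 0.11578 0.12071 0.12065]
 [0.1208  0.12065 0.11573 0.12081 0.12057]
 [0.1208  0.12065 0.11574 0.1208  0.12059]] [0.12078 0.12065 0.11575 0.12081 0.12061]
```

```bash
python3 -m pendant '{"slide":[[0,0,-0.02],[0,0,-0.02],[0,0,0],[0,0,0],[0,0,0]],"turn":[0,0,0,0,0],"grip":[0.03,0.03,0.03,0.03,0.03]}'
python3 fl.py 1 && python3 -c "
from station import r
print(r.finish_job())"
```

```text
clock: 23.77
tcp_pos: [0.4962, 0.1891, 0.2335]
eef_rot: [0.645, 0.764, -0.001, -0.0]
force: [-0.5, 0.1, -0.2]
opening: 0.0293
[[0.1206  0.12068 0.11574 0.12061 0.12057]] [0.1206  0.12068 0.11574 0.12061 0.12057]
the job is handed in; nothing more can be done
None
```

I put the black rivet into the cover's hole until its head lay on the cover, with the pin still standing (cap top at z 0.133 m, cover at 0.120 m). Then I pressed the pin down with closed fingertips and handed the job in at about 24 s of the 53 s. The white rivets, screwdriver and mug were not touched, going by the moves made and the scene view while I carried the rivet. I took no wide view at the end.

- **Pressing force:** the pin moved at about 12 N, and the highest vertical reading was 15.1 N, under the cover's 20 N. There was also a sideways reading of about 5–6 N.
- **Pin:** by averaged wrist-camera depth, its top is level with the head to about 0.15 mm.
- **Cover:** it stayed down after I let go, at z 0.1157 m, about 0.7 mm above its fully closed height. The arm is clear of everything.
- **What disagreed:** early hole positions differed by 1–1.5 mm, some of them taken while the arm was still settling. I measured again with the arm settled before inserting the rivet, and it went in without force.

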